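# Hand over the scent dish from its burner stand

## Robot

A 7-joint arm with a two-finger parallel gripper is mounted at the origin on the work surface. World frame = base frame: x ahead of the robot, y to its left, z up, the work surface at z = 0. Lengths are in m, angles in rad, forces in N, time in s.
With the tool pointing down it reaches from about 0.375 to 0.925 m from the base axis. Payload 3.1 kg.
Tool frame: the origin (TCP) lies between the finger pads, 19 mm behind the fingertips; this is the grasp point; z points along the fingers, y is the line along which they close (so a half turn about z gives the same grasp; the last joint's range is limited). The gripper opens to 85 mm and grips with 20 to 120 N. Pads are 22 mm wide; open, the fingers measure 114 mm over their backs; the gripper's body (76 mm by 85 mm) begins 54 mm behind the grasp point. The pads swing forward as they close: fully open they stand 13 mm farther back than shut.
Start: joints at [1.041, 0.383, 0.044, 1.598, -0.018, 1.161, -0.05], TCP at [0.272, -0.59, 0.25] pointing down, gripper open.
Joint ranges: [-2.61, 2.61], [-0.41, 2.15], [-1.48, 1.57], [0, 2.5], [-1.57, 4.71], [0.05, 1.97], [-2.85, 2.85]. Speed limits (rad/s): [2.79, 2.79, 3.14, 3.14, 3.14, 3.14, 3.14].

## Interface

Orientations are given as a unit quaternion [x, y, z, w].
In Python, from station import ctrl gives the robot as it stands. The module is installed in compiled form; this text tells all that it offers.
- The arm moves only by the tool apply_moves, never from a script. Its argument "commands" is a list that holds one entry, the list of rows, each a list of 7 numbers: the turn, a rotation vector about the tool's x, y, z in degrees, then the shift along the tool's x, y, z in mm, then the finger opening in mm, from 0 to 85.4. A call has 1 to 8 rows; each row shifts and turns the commanded pose from where the row before left it, along the tool's axes as they then stand; what a row does not reach is not made up. A row lasts 1/8 s, in which the tool goes at most 62.5 mm and 10.7 degrees, less where a joint would pass 70% of its speed; a pose out of reach is approached as far as the arm can. A call with a gripper value outside its range is refused whole. The fingers move at their own pace and stop on an object; "force" is the grip in N (left out, the last holds). Time passes only in rows, so rows that do not move let the fingers close. It gives the time, the measured TCP pose, the force, the opening and the grip force at its end, in the units of the state.
- ctrl.read_state(): the state, without advancing time (a new reading comes with each control period).
- ctrl.camera(name): name is "side" or "top" or "wrist"; returns the picture (400x640x3 uint8, red, green, blue); there is no depth.
- ctrl.camera_info(name): a dict with "fovy" (degrees; the focal length in pixels is half the picture's height over the tangent of half this angle, whatever the lens; pixels are square), "cx", "cy" (the principal point, pixels), "dist" ([k1, k2, p1, p2, k3] as OpenCV has them; the pictures are not rectified), "R" (3x3) and "t" (3): a world point X has camera coordinates R X + t. Camera axes: x right, y down, z forward; pixel columns grow to the right and rows downward; lengths in m; the calibration is good to about 2 mm. A picture is of the moment at which its call begins: read the wrist's pose just before it. camera_info takes no time and is no camera call; for the wrist camera it gives the pose at the moment of the call.
- ctrl.finish_job(): hands the job in; it is judged then, once.
Trained networks look in the newest picture that a camera, given by its name, has taken for a name from the list of things; names that differ only in an ending like _2 or _b are one class to them, and where a whole thing is asked for, a point or a joint stands for the part that bears it (a point fixed in the world has none). Each returns a list of dicts, best first, with "conf" (0 to 1); they miss things now and then, are a little off and sometimes report something else, mostly with a low value. They report only what shows in the picture. A call takes as long as a camera call. They do not tell look-alikes from the thing itself.
- ctrl.outline_of(camera, label): "pixels" (400x640 bool, what is visible of it) and "rect" ([left, top, width, height] in pixels, round what is visible of it).
- ctrl.pinpoint(camera, label): "pixel" ([column, row] in pixels: a listed point, or the origin of a listed thing).
The state is a dict: "time": time; "q": joint angles; "qvel": joint speeds; "effort": joint torques, N m; "position": TCP position; "orientation": TCP orientation; "ft_force": force on the tool from outside, world axes, zero at the start; "wrist_torque": the same for the moment, N m; "grip_width": finger opening in m; "grasp_force": force on a finger pad.
Only numpy, scipy, OpenCV 4.12 (cv2) and the standard library are available. Lean on these libraries where they do the work, as an engineer would, in place of code of your own. Each camera call takes 0.05 s, during which the arm holds its last target. There are 200 camera calls.

## Task

Lift the brass scent dish by its wooden grip up and off the burner's hook, draw it a good hand's breadth clear of the stand, and only then turn it a quarter turn so that its wooden ear points straight out from the mantel to the room, ready for me to take. Carry it gently and level the whole way so the white ball stays in the middle of the dish, and do not shift anything else on the mantel. Finish still holding the dish up in the air over the mantel like that, level and still with the ball in the middle: do not put it down or let go.

Things in the scene. Friction and masses are not known exactly. Their poses are not given: they have to be found in the camera images.
- dish: Brass dish of an oil burner, hanging by its bail on the stand's hook; about 0.24 kg (varies by a fifth). Round, 128 mm across, 20 mm deep, curving gently up from a flat middle 18 mm across. Origin: centre of its underside, 80 mm above the mantel while it hangs. z up, +x towards its wooden ear. Hanging, the ear points away from the stand's post, along the mantel (towards -y, give or take 0.5 rad).
- grip (a point): Point in the dark wooden grip on the crown, 140.5 mm above the dish's origin, over its middle. The grip is an upright block 14 mm thick (dish x), 36 mm wide (dish y), from 110.5 to 156.5 mm above the dish's origin. With the TCP here, pinching across the 14 mm, fingertips pass 6 mm above the hook's lip. Same axes as the dish.
- ear (a point): Round end of the flat dark wooden ear on the dish's rim, 105 mm from the dish's middle along dish +x and 18 mm above its origin; the ear is 22 mm wide and ends 116 mm from the middle.
- dish_middle (a point): Where the centre of the ball is when it sits in the middle of the dish: 19 mm above the dish's origin.
- ball_center (a point): Centre of the loose white ceramic scent ball, 30 mm in diameter, about 22 g, lying in the dish. It rolls easily when the dish is jerked or tipped.
- stand: Dark steel burner stand, fixed. Origin on the mantel straight below the hanging point. Base plate 8 mm thick, from -120 to +70 mm in stand x, 120 mm wide, with a tealight 21 mm high below the dish. The arm at the top passes through the bail, so the dish comes off by raising it 12 to 50 mm (more, and it meets the arm from below) and drawing it along stand +x, past the lip.
- hook (a point): Point on the arm's top face where the dish hangs, 185.5 mm above the mantel. The arm ends 15 to 19 mm from here towards stand +x in an upturned lip 10 mm high, the highest part of the stand.
- horse: White porcelain horse, 177 mm long, 50 mm wide, 170 mm tall. Origin under its centre. Bystander.
- clamp: Spring bamboo clamp standing on its splayed legs, gripping a clear acrylic block 15 mm thick (x), 148 mm wide (y), upright; 147 mm tall in all. Origin under its centre. Bystander.
- tin: Copper-coloured aluminium tin with closed lid, 83 mm in diameter, 93 mm tall. Origin under its centre. Bystander.
- tumbler: Frosted glass tumbler, 80 mm across, 98 mm tall. Origin under its centre. Bystander.
- tealight: Spare tealight, 40 mm across, 21 mm high. Origin under its centre. Bystander.
- clock: Small wooden clock, 62 mm deep, 110 mm wide, 70 mm tall. Origin under its centre. Bystander.
- succulent: Small succulent in a terracotta pot, 60 mm across, 80 mm tall. Origin under its centre. Bystander.
- crown (a point): Underside of the bail's crown, 105.5 mm above the dish's origin; it rests on the hook. The bail is of 5 mm brass rod; its legs rise from the rim at dish y = +63 and -63 mm to the crown, a flat strip 14 mm (x) by 44 mm (y), 5 mm thick. Same axes as the dish.
- post (a point): Top of the stand's square post (12 mm thick in stand x, 16 mm wide), 101 mm from the hanging point along stand -x, 185.5 mm above the mantel. From it the flat arm, 14 mm wide and 6 mm thick, runs level to the hook.
- front (a point): Point on the grey mantel top (height 0), at the middle of its front, 40 mm in from the front edge. Axes are the world's: the chimney breast is behind the robot, and +x points straight out from the mantel to the room.
There are look-alikes about, which are no part of the job. Leave any blue or orange look-alike of the stand alone.

How it is judged:
On the way, in this order (a step that is already met when the one before it is completed fails the run):
1. the dish is lifted off the hook, held by the gripper and drawn clear of the stand (contact force between dish and the fingers above 0.5 N and contact force between dish and stand below 0.05 N and horizontal distance between dish and stand above 0.1 m), for 0.1 s.
2. then turned so that the ear points out to the room, still held clear of the stand (all of step 1 and angle between the x axis of dish and the x axis of front, either way round below 0.15 rad and x of front in the frame of dish above 0 m), for 0.2 s.
At the end, for the whole second after the job is handed in: Still gripped, touching neither stand nor any bystander; middle over 100 mm from the hanging point seen from above, underside over 50 mm above the mantel; ear to the room (+x) within 0.15 rad; level within 0.08 rad and still; ball's centre within 12 mm of the dish's middle (all of step 2 and height (world z) of dish above 0.05 m and angle between dish's own z axis and vertical below 0.08 rad and distance between ball_center and dish_middle below 0.012 m and linear speed of dish below 0.02 m/s and angular speed of dish below 0.1 rad/s and not (contact force between dish and horse above 0.05 N or contact force between dish and clamp above 0.05 N or contact force between dish and tin above 0.05 N or contact force between dish and tumbler above 0.05 N or contact force between dish and clock above 0.05 N or contact force between dish and succulent above 0.05 N)); the arm keeps its last pose, push and grip.
It fails at once if the ball strays more than 25 mm from the middle of the dish (distance between ball_center and dish_middle above 0.025 m).
It fails at once if the dish is tilted more than 0.25 rad (angle between dish's own z axis and vertical above 0.25 rad).
It fails at once if the dish is wrenched against its stand with more than 20 N (contact force between dish and stand above 20 N).
It fails at once if anything else on the mantel (horse, clamp, tin, tumbler, tealight, clock, succulent) is shifted more than 15 mm (distance of any of horse, clamp, tin, tumbler, tealight, clock, succulent from where it was at the start of the episode above 0.015 m).
It also fails if it takes over 50 s, if anything falls off the work surface, if the arm or the gripper's body presses on something with over 40 N, if the wrist force passes 120 N, or if a joint passes its speed limit or range.

## Working session

There is one attempt and no reset: what is moved stays moved. The work goes in short steps, Python scripts to look and compute and a tool call to move; the robot and the scene stay as the last step left them, time stands still between calls to the robot, and variables do not carry over. Pictures are saved under pics/ and viewed, at most 10 in all, crops included, and the job is handed in when it is done.

Besides the shell and the picture viewer there is one more tool, called after "Request:" as name(argument=value, ...) on one line, values as JSON. apply_moves: Moves the arm, as the interface text tells. Its arguments: {"type":"object","properties":{"commands":{"type":"array"},"force":{"type":"number"}},"required":["commands"]}

```bash
mkdir -p pics; cat > h.py <<'E'
import numpy as np, cv2
from station import ctrl
def cam(n):
    i=ctrl.camera_info(n); f=200/np.tan(np.radians(i['fovy'])/2)
    K=np.array([[f,0,i['cx']],[0,f,i['cy']],[0,0,1.]]); return K,np.array(i['dist'],float),np.array(i['R']),np.array(i['t'])
def ray(n,px):
    K,d,R,t=cam(n); u=cv2.undistortPoints(np.array([[px]],float),K,d)[0,0]
    return -R.T@t, R.T@np.array([u[0],u[1],1.])
def atz(n,px,z):
    o,v=ray(n,px); return o+v*(z-o[2])/v[2]
def tri(obs):
    A=np.zeros((3,3));b=np.zeros(3)
    for n,p in obs:
        o,v=ray(n,p); v/=np.linalg.norm(v); M=np.eye(3)-np.outer(v,v);A+=M;b+=M@o
    return np.linalg.solve(A,b)
def proj(n,X):
    K,d,R,t=cam(n); return cv2.projectPoints(np.array([X],float),cv2.Rodrigues(R)[0],t,K,d)[0][0,0]
def save(n,name,crop=None,scale=1):
    im=ctrl.camera(n)[:,:,::-1]
    if crop: l,t,w,h=crop; im=im[t:t+h,l:l+w]
    cv2.imwrite('pics/'+name,cv2.resize(im,None,fx=scale,fy=scale)); 
E
python3 - <<'E'
from h import *
a=ctrl.camera('side')[:,:,::-1];b=ctrl.camera('top')[:,:,::-1]
cv2.imwrite('pics/a.png',cv2.resize(np.vstack([a,b]),(480*1,600)) )
cv2.imwrite('pics/side.png',a);cv2.imwrite('pics/top.png',b)
for n in('side','top'):
    for l in('grip','ear','dish_middle','ball_center','hook','post','crown','dish','stand'):
        print(n,l,[(np.round(r['pixel']).tolist(),round(r['conf'],2)) for r in ctrl.pinpoint(n,l)][:4])
print(ctrl.read_state())
E
```

```text
side grip [([316.0, 168.0], 0.92)]
side ear [([331.0, 208.0], 0.61)]
side dish_middle [([317.0, 192.0], 0.61)]
side ball_center [([316.0, 192.0], 0.39)]
side hook [([260.0, 224.0], 0.65), ([243.0, 160.0], 0.63), ([318.0, 176.0], 0.6), ([313.0, 192.0], 0.5)]
side post [([252.0, 203.0], 0.89), ([226.0, 152.0], 0.84), ([302.0, 159.0], 0.77), ([327.0, 209.0], 0.56)]
side crown [([312.0, 175.0], 0.63), ([312.0, 167.0], 0.4)]
side dish [([317.0, 195.0], 0.63)]
side stand [([266.0, 262.0], 0.86), ([315.0, 208.0], 0.79), ([246.0, 200.0], 0.58)]
top grip [([296.0, 191.0], 0.83), ([296.0, 201.0], 0.3)]
top ear [([330.0, 187.0], 0.79)]
top dish_middle [([294.0, 197.0], 0.72), ([263.0, 206.0], 0.6)]
top ball_center [([298.0, 198.0], 0.6)]
top hook [([296.0, 192.0], 0.89), ([250.0, 277.0], 0.79), ([361.0, 266.0], 0.61)]
top post [([222.0, 290.0], 0.97), ([326.0, 270.0], 0.88), ([263.0, 205.0], 0.76)]
top crown [([298.0, 193.0], 0.92)]
top dish [([295.0, 199.0], 0.81), ([393.0, 158.0], 0.18)]
top stand [([257.0, 277.0], 0.89), ([298.0, 200.0], 0.81), ([353.0, 264.0], 0.8)]
{'time': 1.0, 'q': array([ 1.04119744,  0.38287569,  0.04391578,  1.59790455, -0.01792982,
        1.16121706, -0.04990075]), 'qvel': array([ 7.83332803e-04,  1.62444487e-03,  1.58100382e-06,  1.90928488e-04,
       -1.22706775e-03,  4.15009580e-04, -1.18480602e-03]), 'effort': array([ 2.79365149e-04, -4.33456135e+01,  1.02289539e+00, -2.49929291e+01,
        1.04664589e-02,  1.74951132e-03,  3.76849144e-06]), 'position': array([ 0.27204497, -0.59032755,  0.24998304]), 'orientation': array([ 9.76782106e-01,  2.14235192e-01,  1.99561119e-05, -1.16971986e-05]), 'ft_force': array([ 0.89444409, -0.10980684,  0.47669594]), 'wrist_torque': array([ 0.02456671,  0.01033057, -0.04461245]), 'grasp_force': 0.0, 'grip_width': 0.08517921197438973}
```

View pics/side.png

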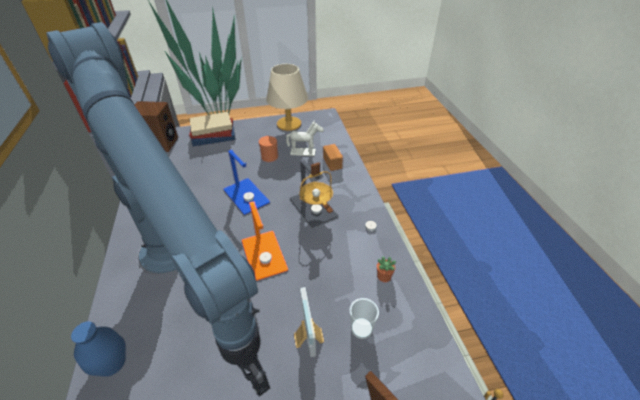

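View pics/top.png

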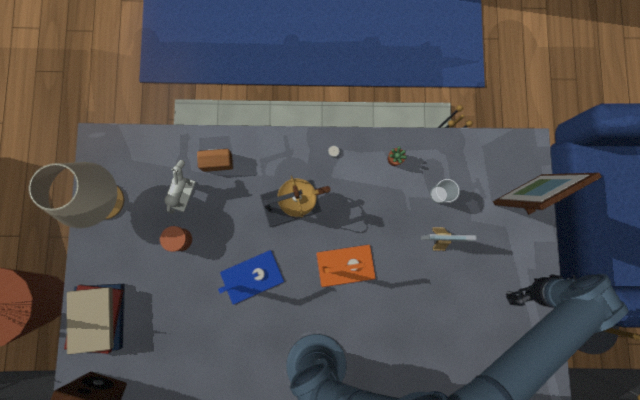

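The side view shows the dish on the dark stand at (316,192), the blue stand at (246,190) and the orange one at (265,255). In the top view these are at (296,197), (252,277) and (347,265). Only the dark stand holds a dish, so that's the one I choose. Next I measure it and check in a close crop.

```bash
python3 - <<'E'
from h import *
import itertools
P={}
a=ctrl.camera('side');b=ctrl.camera('top')
for l,s,t,z in (('grip',(316,168),(296,191),.2205),('ear',(331,208),(330,187),.098),('mid',(317,192),(294,197),.099),('hook',(318,176),(296,192),.1855),('post',(302,159),(263,205),.1855),('crown',(312,175),(298,193),.1855)):
    print(l,tri([('side',s),('top',t)]).round(3),atz('top',t,z).round(3),atz('side',s,z).round(3))
for l,z in (('horse',0),('clamp',0),('tin',0),('tumbler',0),('tealight',0),('clock',0),('succulent',0),('front',0)):
    for n in('side','top'):
        print(l,n,[(np.round(r['pixel']).tolist(),round(r['conf'],2),atz(n,r['pixel'],z)[:2].round(3).tolist()) for r in ctrl.pinpoint(n,l)][:2])
print(cam('top')[2:],cam('side')[2:])
A=cv2.resize(a[130:230,250:400,::-1],None,fx=4,fy=4,interpolation=3)
B=cv2.resize(b[150:240,240:360,::-1],None,fx=5,fy=5,interpolation=3)
cv2.imwrite('pics/c1.png',A[:, :600]);cv2.imwrite('pics/c2.png',B)
E
```

```text
grip [0.555 0.069 0.217] [0.555 0.068 0.22 ] [0.554 0.064 0.221]
ear [ 0.585 -0.041  0.116] [ 0.589 -0.042  0.098] [ 0.588 -0.023  0.098]
mid [0.557 0.078 0.093] [0.554 0.078 0.099] [0.557 0.071 0.099]
hook [0.56  0.069 0.178] [0.558 0.069 0.186] [0.56  0.06  0.186]
post [0.519 0.17  0.188] [0.516 0.171 0.186] [0.522 0.174 0.186]
crown [0.546 0.063 0.192] [0.555 0.063 0.186] [0.54  0.071 0.186]
horse side [([302.0, 152.0], 0.61, [0.572, 0.47])]
horse top [([182.0, 193.0], 0.89, [0.579, 0.473])]
clamp side [([309.0, 339.0], 0.8, [0.422, -0.435]), ([314.0, 198.0], 0.38, [0.558, 0.144])]
clamp top [([435.0, 240.0], 0.94, [0.419, -0.42])]
tin side [([269.0, 158.0], 0.69, [0.411, 0.466])]
tin top [([182.0, 238.0], 0.78, [0.422, 0.465]), ([299.0, 194.0], 0.45, [0.578, 0.064])]
tumbler side [([360.0, 327.0], 0.76, [0.576, -0.432])]
tumbler top [([434.0, 196.0], 0.69, [0.577, -0.422]), ([220.0, 166.0], 0.2, [0.677, 0.347])]
tealight side [([367.0, 230.0], 0.55, [0.717, -0.069])]
tealight top [([333.0, 154.0], 0.59, [0.726, -0.057])]
clock side [([331.0, 161.0], 0.59, [0.687, 0.374])]
clock top [([218.0, 164.0], 0.59, [0.684, 0.353])]
succulent side [([315.0, 167.0], 0.75, [0.605, 0.344])]
succulent top [([393.0, 160.0], 0.59, [0.705, -0.275])]
front side [([380.0, 213.0], 0.95, [0.794, 0.001]), ([304.0, 160.0], 0.73, [0.569, 0.407])]
front top [([315.0, 137.0], 0.79, [0.789, 0.005]), ([392.0, 159.0], 0.53, [0.71, -0.274])]
(array([[ 0.00236959, -0.99961244,  0.02773713],
       [-0.99038013, -0.00618344, -0.13823517],
       [ 0.1383531 , -0.02714274, -0.99001095]]), array([-0.00294417,  0.56064664,  1.41570255])) (array([[ 0.97677642, -0.21383653, -0.01348193],
       [-0.15283646, -0.65127332, -0.74329273],
       [ 0.15016271,  0.72809135, -0.66883044]]), array([-0.52806083,  0.20569833,  1.30211967]))
```

View pics/c1.png

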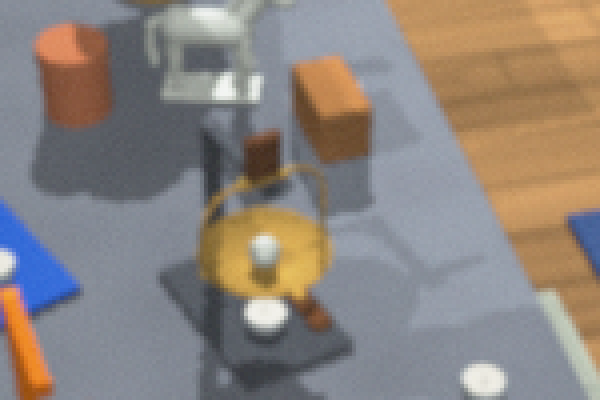

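View pics/c2.png

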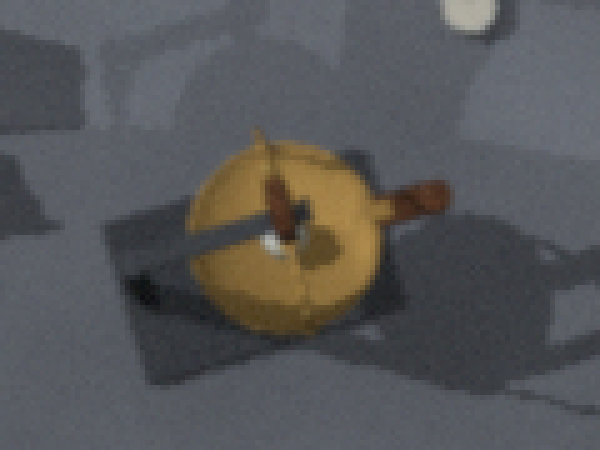

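The crops confirm it: the dish hangs on the dark stand, with the grip at about side (316,168) and top (296,191), and the ear at top (328,189). The grip is at about (0.555, 0.068, 0.22), which matches the given 0.2205 height. The ear and stand directions are about -72° and -70°.

Request:
apply_moves(commands=[[[0,0,0,20,-18,-16,85],[0,0,0,36,-32,-20,85],[0,0,0,38,-34,-20,85],[0,0,0,38,-34,-20,85],[0,0,0,38,-34,-20,85],[0,0,0,38,-34,-14,85],[0,0,0,38,-34,0,85],[0,0,0,38,-34,0,85]]])

```text
time: 2.9
position: [0.4243, -0.2393, 0.3607]
orientation: [0.977, 0.214, 0.001, 0.001]
ft_force: [0.8, 0.4, -0.2]
grip_width: 0.0852
grasp_force: 0.0
```

Request:
apply_moves(commands=[[[0,0,1,38,-34,0,85],[0,0,1,38,-34,0,85],[0,0,1,38,-34,0,85],[0,0,1,38,-34,0,85],[0,0,1,30,-27,0,85],[0,0,1,20,-18,0,85],[0,0,1,8,-7,0,85],[0,0,0,0,0,0,85]]])

```text
time: 3.9
position: [0.5463, 0.0141, 0.36]
orientation: [0.988, 0.155, 0.0, -0.0]
ft_force: [0.5, 0.5, 0.7]
grip_width: 0.0852
grasp_force: 0.0
```

```bash
cat > look.py <<'E'
from h import *
s=ctrl.read_state(); print(s['time'],s['position'].round(4),s['orientation'].round(4),s['grip_width'],s['q'].round(2))
K,d,R,t=cam('wrist'); print('cam',(-R.T@t).round(3),R[2].round(2))
b=ctrl.camera('wrist'); cv2.imwrite('pics/w_%.2f.png'%s['time'],b[:,:,::-1])
for l,z in (('grip',.2205),('ear',.098),('dish_middle',.099),('ball_center',.099),('hook',.1855),('post',.1855),('crown',.1855),('dish',.08),('stand',0)):
    print(l,[(np.round(r['pixel']).tolist(),round(r['conf'],2),atz('wrist',r['pixel'],z)[:2].round(4).tolist()) for r in ctrl.pinpoint('wrist',l)][:3])
E
python3 look.py; ls pics
```

```text
3.9 [0.5463 0.0141 0.36  ] [ 9.878e-01  1.555e-01  0.000e+00 -2.000e-04] 0.08516001939599137 [ 0.34  0.14 -0.49  1.69  0.07  1.33 -1.42]
cam [0.621 0.039 0.484] [-0.29 -0.09 -0.95]
grip [([261.0, 167.0], 0.72, [0.5558, 0.0692])]
ear [([354.0, 158.0], 0.95, [0.5765, -0.0338])]
dish_middle [([278.0, 153.0], 0.65, [0.5517, 0.0672]), ([551.0, 218.0], 0.16, [0.5832, -0.3465])]
ball_center [([276.0, 155.0], 0.79, [0.5478, 0.0687])]
hook [([269.0, 163.0], 0.75, [0.5544, 0.0662])]
post [([172.0, 163.0], 0.93, [0.523, 0.1655]), ([52.0, 320.0], 0.61, [0.2605, 0.2938]), ([289.0, 349.0], 0.59, [0.3173, -0.0232])]
crown [([269.0, 162.0], 0.78, [0.5552, 0.0671]), ([377.0, 4.0], 0.51, [0.7271, 0.011])]
dish [([278.0, 148.0], 0.56, [0.5546, 0.0714])]
stand [([347.0, 282.0], 0.76, [0.3303, -0.1223]), ([184.0, 249.0], 0.76, [0.302, 0.1984]), ([53.0, 53.0], 0.44, [0.5803, 0.4649])]
a.png
c1.png
c2.png
side.png
top.png
w_3.90.png
```

```bash
python3 - <<'E'
import cv2
a=cv2.imread('pics/w_3.90.png'); cv2.imwrite('pics/w1.png',cv2.resize(a[90:240,150:390],None,fx=3.3,fy=3.3,interpolation=3))
E
```

```text
(no output)
```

View pics/w1.png

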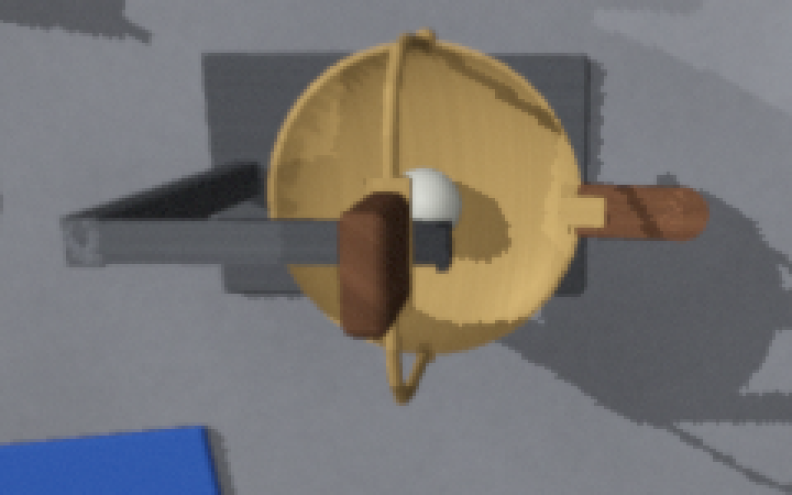

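The wrist crop shows the arm running level in the image from the post at (88,240) to the lip at (445,242). The grip is at about (375,265), the ear runs level from (590,212) to (708,212), and the ball sits mid-dish. The stand, dish and tool appear aligned, so I'll put numbers on it.

```bash
python3 - <<'E'
from h import *
p=lambda x,y:(150+x/3.3,90+y/3.3)
def L(n,a,b,z):
    A,B=atz('wrist',p(*a),z),atz('wrist',p(*b),z);v=B-A
    print(n,A.round(4),B.round(4),np.degrees(np.arctan2(v[1],v[0])).round(1),np.linalg.norm(v).round(4))
L('arm',(88,240),(445,242),.1855)
L('armN',(100,219),(330,219),.1855);L('armS',(100,263),(330,264),.1855)
L('ear',(585,185),(690,185),.1);L('ear2',(585,238),(690,240),.1)
L('plate bottom',(225,292),(580,293),.008);L('plate top',(203,54),(590,54),.008)
L('grip right top edge',(411,205),(411,280),.2365);L('grip left top',(340,207),(342,325),.2365);L('grip corners l',(340,207),(340,322),.2365)
L('griptop ends',(378,193),(372,337),.2365)
L('bail legs rim',(428,38),(430,355),.1)
L('crown',(395,182),(395,340),.1855)
E
```

```text
arm [0.5244 0.1617 0.1855] [0.5587 0.0509 0.1855] -72.8 0.116
armN [0.5324 0.1591 0.1855] [0.5548 0.088  0.1855] -72.5 0.0745
armS [0.5181 0.1566 0.1855] [0.5405 0.0845 0.1855] -72.7 0.0755
ear [0.5806 0.0071 0.1   ] [ 0.5937 -0.0335  0.1   ] -72.2 0.0427
ear2 [5.6e-01 3.0e-04 1.0e-01] [ 0.5725 -0.0413  0.1   ] -73.3 0.0434
plate bottom [0.4614 0.1617 0.008 ] [ 0.5172 -0.0152  0.008 ] -72.5 0.1855
plate top [0.5749 0.1969 0.008 ] [0.6314 0.0176 0.008 ] -72.5 0.188
grip right top edge [0.5762 0.0598 0.2365] [0.5567 0.0545 0.2365] -164.7 0.0202
grip left top [0.57   0.0776 0.2365] [0.5387 0.0692 0.2365] -165.1 0.0324
grip corners l [0.57   0.0776 0.2365] [0.5394 0.07   0.2365] -166.0 0.0315
griptop ends [0.5766 0.0689 0.2365] [0.5379 0.0605 0.2365] -167.7 0.0396
bail legs rim [0.616  0.0832 0.1   ] [0.4918 0.0476 0.1   ] -164.0 0.1292
crown [0.5724 0.0712 0.1855] [0.5221 0.0578 0.1855] -165.0 0.052
```

Request:
apply_moves(commands=[[[0,0,0.5,4,-8,0,85],[0,0,0,6,-12,8,85],[0,0,0,6,-12,12,85],[0,0,0,5,-10,12,85],[0,0,0,3,-6,12,50],[0,0,0,0,0,6,50],[0,0,0,0,0,0,50]]])

```text
time: 5.28
position: [0.5545, 0.0652, 0.3092]
orientation: [0.989, 0.15, -0.001, 0.0]
ft_force: [0.3, -0.5, 0.5]
grip_width: 0.05
grasp_force: 0.0
```

```bash
python3 look.py; python3 - <<'E'
import cv2,glob
f=sorted(glob.glob('pics/w_*.png'))[-1]
a=cv2.imread(f); cv2.imwrite('pics/w2.png',cv2.resize(a[80:330,190:450],None,fx=2.4,fy=2.4,interpolation=3))
E
```

```text
5.275 [0.5545 0.0652 0.3092] [ 9.888e-01  1.496e-01 -8.000e-04  2.000e-04] 0.0500453901672141 [ 0.27  0.2  -0.52  1.73  0.11  1.24 -1.55]
cam [0.63  0.089 0.433] [-0.3  -0.09 -0.95]
grip [([312.0, 214.0], 0.75, [0.5523, 0.0679]), ([544.0, 304.0], 0.32, [0.5308, -0.1652])]
ear [([399.0, 182.0], 0.57, [0.5801, -0.034]), ([55.0, 69.0], 0.48, [0.5892, 0.3836])]
dish_middle [([309.0, 174.0], 0.89, [0.5569, 0.0739])]
ball_center [([435.0, 70.0], 0.59, [0.7098, -0.0243]), ([314.0, 180.0], 0.58, [0.5518, 0.0671])]
hook [([311.0, 199.0], 0.59, [0.5539, 0.0696])]
post [([66.0, 369.0], 0.66, [0.2591, 0.2912]), ([203.0, 201.0], 0.57, [0.5222, 0.1649]), ([310.0, 198.0], 0.49, [0.5547, 0.0707])]
crown [([309.0, 197.0], 0.74, [0.555, 0.0718])]
dish [([309.0, 172.0], 0.88, [0.5542, 0.0739])]
stand [([377.0, 306.0], 0.95, [0.3345, -0.1214]), ([203.0, 275.0], 0.8, [0.3046, 0.1968])]
```

View pics/w2.png

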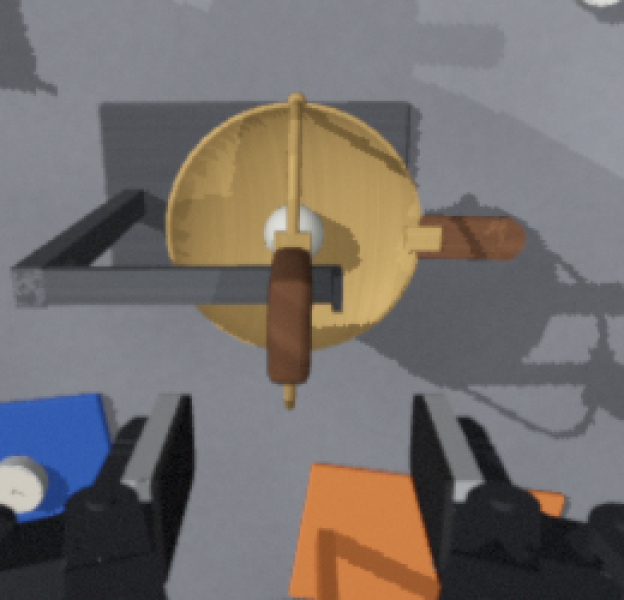

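The crop shows the open fingers with their pads at columns 193 and 413, the grip centred at column 289, and the ball behind the bail at (292,232). I'll work out the offset along the closing line.

```bash
python3 - <<'E'
from h import *
from scipy.spatial.transform import Rotation as Ro
s=ctrl.read_state(); R=Ro.from_quat(s['orientation']).as_matrix(); P=s['position']
p=lambda x,y:(190+x/2.4,80+y/2.4)
f=lambda n,q,z: print(n,(R.T@(atz('wrist',p(*q),z)-P)*1e3).round(1))
f('grip topL',(268,350),.2365);f('grip topR',(310,350),.2365);f('top back',(290,250),.2365);f('top front',(290,384),.2365)
tip=P[2]-.019+.008
f('fingL tip',(193,398),tip);f('fingR tip',(413,398),tip)
f('armmid L',(28,285),.1855);f('arm lip end',(341,288),.1955)
f('ear tip',(524,240),.1);f('rim R',(420,225),.1);f('rim L',(168,225),.1);f('bail top leg',(296,97),.1);f('bail front',(289,402),.1)
print('tcp px',proj('wrist',P),R[:,1])
E
```

```text
grip topL [ -5.1 -10.7  73.7]
grip topR [-5.1  2.5 73.7]
top back [27.3 -3.6 73.7]
top front [-16.9  -3.9  73.7]
fingL tip [ 10.  -24.2  11. ]
fingR tip [10.  24.3 11. ]
armmid L [ 1.000e-01 -1.054e+02  1.247e+02]
arm lip end [  2.1  14.4 114.7]
ear tip [ -3.1 112.5 210.2]
rim R [  4.5  59.3 210.2]
rim L [  4.5 -66.9 210.2]
bail top leg [ 66.4  -2.7 210.2]
bail front [-93.8  -6.8 210.2]
tcp px [316.15254184 273.88358262] [ 2.96306193e-01 -9.55092992e-01  1.31311459e-04]
```

The grip lies at y = -4 mm and x = +1 mm in the tool frame. The ear tip, rim and arm all agree on that.

Request:
apply_moves(commands=[[[0,0,0,1,-4,4,50],[0,0,0,0,0,14,50],[0,0,0,0,0,20,50],[0,0,0,0,0,20,50],[0,0,0,0,0,14,50],[0,0,0,0,0,10,50],[0,0,0,0,0,5,50],[0,0,0,0,0,0,50]]])

```text
time: 6.78
position: [0.5546, 0.07, 0.2229]
orientation: [0.989, 0.15, -0.0, -0.0]
ft_force: [0.0, 0.7, 0.4]
grip_width: 0.0501
grasp_force: 0.0
```

Request:
apply_moves(commands=[[[0,0,0,0,0,0,40],[0,0,0,0,0,0,30],[0,0,0,0,0,0,25],[0,0,0,0,0,0,22],[0,0,0,0,0,0,20],[0,0,0,0,0,0,20]]], force=25)

```text
time: 7.52
position: [0.5546, 0.07, 0.223]
orientation: [0.989, 0.15, -0.0, 0.0]
ft_force: [0.6, 0.1, -0.1]
grip_width: 0.0204
grasp_force: 0.0
```

```bash
python3 look.py; python3 - <<'E'
import cv2,glob
f=sorted(glob.glob('pics/w_*.png'))[-1]
a=cv2.imread(f); cv2.imwrite('pics/w3.png',cv2.resize(a[100:380,170:470],None,fx=2.1,fy=2.1,interpolation=3))
E
```

```text
7.525 [0.5546 0.07   0.223 ] [ 0.9887  0.1499 -0.      0.    ] 0.02036426642577742 [ 0.25  0.28 -0.51  1.83  0.16  1.07 -1.6 ]
cam [0.63  0.094 0.347] [-0.29 -0.09 -0.95]
grip [([316.0, 272.0], 0.74, [0.5544, 0.07])]
ear [([429.0, 206.0], 0.64, [0.5796, -0.0327]), ([588.0, 340.0], 0.23, [0.4835, -0.2849])]
dish_middle [([317.0, 200.0], 0.81, [0.5541, 0.0683])]
ball_center [([316.0, 204.0], 0.84, [0.5503, 0.069])]
hook [([314.0, 242.0], 0.86, [0.5536, 0.0708])]
post [([159.0, 242.0], 0.58, [0.5236, 0.1651])]
crown [([317.0, 242.0], 0.89, [0.554, 0.069])]
dish [([316.0, 195.0], 0.88, [0.5531, 0.0688]), ([470.0, 63.0], 0.41, [0.7079, -0.0234])]
stand [([392.0, 346.0], 0.89, [0.3298, -0.1241]), ([182.0, 310.0], 0.89, [0.3004, 0.1999])]
```

View pics/w3.png

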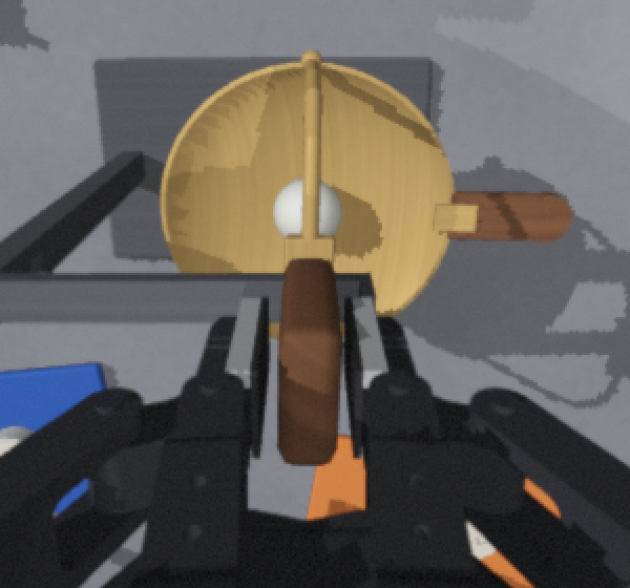

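The grip is centred between the pads: column 309 against pad edges at about 262 and 352. The ball is in the middle. I close slowly.

Request:
apply_moves(commands=[[[0,0,0,0,0,0,18],[0,0,0,0,0,0,16],[0,0,0,0,0,0,15],[0,0,0,0,0,0,14],[0,0,0,0,0,0,13],[0,0,0,0,0,0,10],[0,0,0,0,0,0,5],[0,0,0,0,0,0,5]]], force=30)

```text
time: 9.02
position: [0.5547, 0.0698, 0.2231]
orientation: [0.989, 0.15, 0.0, 0.0]
ft_force: [0.2, -1.0, 1.9]
grip_width: 0.0136
grasp_force: 29.2
```

Request:
apply_moves(commands=[[[0,0,0,0,0,0,5],[0,0,0,0,0,0,5],[0,0,0,0,0,0,5]]], force=60)

```text
time: 9.4
position: [0.5547, 0.0698, 0.2232]
orientation: [0.989, 0.15, 0.0, 0.0]
ft_force: [1.3, -0.8, 1.4]
grip_width: 0.0135
grasp_force: 60.2
```

```bash
python3 look.py
```

```text
9.4 [0.5547 0.0698 0.2232] [9.887e-01 1.498e-01 2.000e-04 1.000e-04] 0.01350327952174161 [ 0.25  0.28 -0.51  1.82  0.16  1.07 -1.6 ]
cam [0.63  0.094 0.348] [-0.29 -0.09 -0.95]
grip [([316.0, 276.0], 0.55, [0.5522, 0.0689]), ([156.0, 243.0], 0.49, [0.546, 0.1511])]
ear [([430.0, 204.0], 0.62, [0.5817, -0.0331])]
dish_middle [([316.0, 202.0], 0.89, [0.5526, 0.0688])]
ball_center [([316.0, 201.0], 0.66, [0.5532, 0.069])]
hook [([316.0, 242.0], 0.88, [0.5537, 0.0698])]
post [([157.0, 245.0], 0.93, [0.5216, 0.1661])]
crown [([315.0, 239.0], 0.9, [0.5556, 0.0709]), ([427.0, 204.0], 0.47, [0.5977, 0.0129])]
dish [([316.0, 196.0], 0.8, [0.5525, 0.0688]), ([315.0, 240.0], 0.59, [0.5067, 0.0557])]
stand [([392.0, 343.0], 0.75, [0.3355, -0.1228]), ([181.0, 311.0], 0.68, [0.2978, 0.2002])]
```

Gripped, with a width of 13.5 mm. Now I lift 28 mm gently and then draw along stand +x (tool +y) with slow ramps.

Request:
apply_moves(commands=[[[0,0,0,0,0,-1,5],[0,0,0,0,0,-2,5],[0,0,0,0,0,-3.5,5],[0,0,0,0,0,-5,5],[0,0,0,0,0,-6,5],[0,0,0,0,0,-5,5],[0,0,0,0,0,-3.5,5],[0,0,0,0,0,-2,5]]])

```text
time: 10.9
position: [0.5547, 0.07, 0.2513]
orientation: [0.989, 0.15, 0.0, 0.0]
ft_force: [0.0, -0.4, -2.8]
grip_width: 0.013
grasp_force: 59.6
```

Request:
apply_moves(commands=[[[0,0,0,0,0,0,5],[0,0,0,0,0,0,5]]])

```text
time: 11.15
position: [0.5544, 0.0699, 0.2507]
orientation: [0.989, 0.15, -0.0, -0.0]
ft_force: [-0.6, -0.2, -1.9]
grip_width: 0.0128
grasp_force: 59.6
```

```bash
python3 look.py; python3 - <<'E'
import cv2,glob,os
f=max(glob.glob('pics/w_*.png'),key=os.path.getmtime)
a=cv2.imread(f); cv2.imwrite('pics/w4.png',cv2.resize(a[100:380,170:470],None,fx=2.1,fy=2.1,interpolation=3))
E
```

```text
11.15 [0.5544 0.0699 0.2507] [ 9.887e-01  1.499e-01 -2.000e-04 -0.000e+00] 0.012789391938935578 [ 0.25  0.25 -0.52  1.8   0.14  1.13 -1.58]
cam [0.63  0.094 0.375] [-0.29 -0.09 -0.95]
grip [([314.0, 274.0], 0.97, [0.5357, 0.0658]), ([313.0, 223.0], 0.49, [0.5684, 0.0763])]
ear [([429.0, 201.0], 0.73, [0.5788, -0.0449])]
dish_middle [([316.0, 201.0], 0.84, [0.5444, 0.0669])]
ball_center [([317.0, 203.0], 0.94, [0.5429, 0.0647])]
hook [([312.0, 224.0], 0.9, [0.5533, 0.0724]), ([630.0, 253.0], 0.73, [0.6032, -0.1762])]
post [([176.0, 224.0], 0.73, [0.5238, 0.1668])]
crown [([320.0, 241.0], 0.89, [0.5425, 0.0627])]
dish [([314.0, 197.0], 0.63, [0.5422, 0.0675]), ([318.0, 245.0], 0.4, [0.4884, 0.0462])]
stand [([190.0, 299.0], 0.73, [0.2979, 0.1994]), ([318.0, 242.0], 0.48, [0.4537, 0.0347]), ([319.0, 222.0], 0.34, [0.4849, 0.0439])]
```

View pics/w4.png

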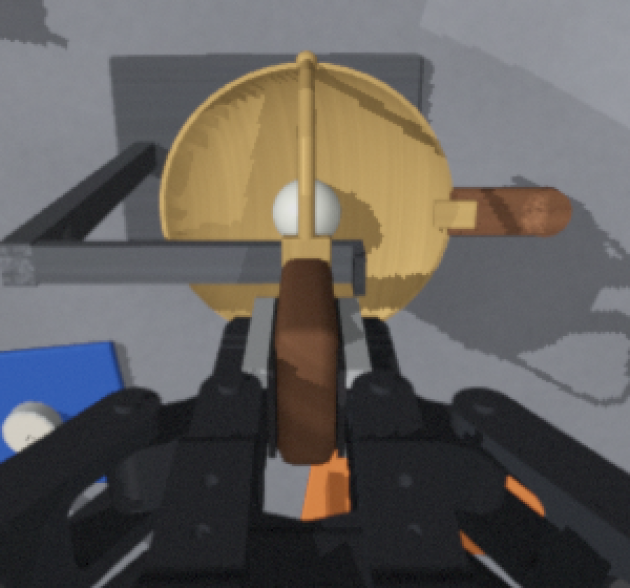

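The dish has lifted with the gripper: the rim is unchanged in view while the arm has dropped away, and the ball is still at (306,210). Now the draw.

Request:
apply_moves(commands=[[[0,0,0,0,0.8,0,5],[0,0,0,0,1.6,0,5],[0,0,0,0,2.4,0,5],[0,0,0,0,3.2,0,5],[0,0,0,0,4,0,5],[0,0,0,0,4.8,0,5],[0,0,0,0,5.6,0,5],[0,0,0,0,6.4,0,5]]])

```text
time: 12.65
position: [0.5633, 0.042, 0.251]
orientation: [0.989, 0.15, 0.0, 0.0]
ft_force: [-0.2, 0.8, -2.0]
grip_width: 0.0132
grasp_force: 59.6
```

Request:
apply_moves(commands=[[[0,0,0,0,7.2,0,5],[0,0,0,0,8,0,5],[0,0,0,0,8.8,0,5],[0,0,0,0,9.6,0,5],[0,0,0,0,10,0,5],[0,0,0,0,10,0,5],[0,0,0,0,10,0,5],[0,0,0,0,10,0,5]]])

```text
time: 13.65
position: [0.5851, -0.0285, 0.251]
orientation: [0.989, 0.15, -0.0, -0.0]
ft_force: [0.5, 0.2, -3.2]
grip_width: 0.0133
grasp_force: 59.6
```

Request:
apply_moves(commands=[[[0,0,0,0,10,0,5],[0,0,0,0,9.6,0,5],[0,0,0,0,8.8,0,5],[0,0,0,0,8,0,5],[0,0,0,0,7.2,0,5],[0,0,0,0,6.4,0,5],[0,0,0,0,5.6,0,5],[0,0,0,0,4.8,0,5]]])

```text
time: 14.65
position: [0.6029, -0.0858, 0.251]
orientation: [0.989, 0.15, -0.0, -0.0]
ft_force: [-0.1, -0.9, -2.0]
grip_width: 0.0133
grasp_force: 59.6
```

Request:
apply_moves(commands=[[[0,0,0,0,4,0,5],[0,0,0,0,3.2,0,5],[0,0,0,0,2.4,0,5],[0,0,0,0,1.6,0,5],[0,0,0,0,0.8,0,5],[0,0,0,0,0,0,5],[0,0,0,0,0,0,5],[0,0,0,0,0,0,5]]])

```text
time: 15.65
position: [0.6064, -0.0968, 0.251]
orientation: [0.989, 0.15, 0.0, -0.0]
ft_force: [0.2, -0.1, -1.8]
grip_width: 0.0134
grasp_force: 59.6
```

```bash
python3 look.py; python3 - <<'E'
import cv2,glob,os
f=max(glob.glob('pics/w_*.png'),key=os.path.getmtime)
a=cv2.imread(f); cv2.imwrite('pics/w5.png',cv2.resize(a[100:380,170:470],None,fx=2.1,fy=2.1,interpolation=3))
E
```

```text
15.65 [ 0.6064 -0.0968  0.251 ] [ 0.9887  0.15    0.     -0.    ] 0.013438948961769732 [ 0.43  0.35 -0.42  1.67  0.15  1.16 -1.3 ]
cam [ 0.682 -0.073  0.375] [-0.29 -0.09 -0.95]
grip [([315.0, 276.0], 0.63, [0.5864, -0.1023]), ([430.0, 202.0], 0.41, [0.6526, -0.151])]
ear [([430.0, 203.0], 0.6, [0.629, -0.214])]
dish_middle [([313.0, 200.0], 0.98, [0.5959, -0.0973])]
ball_center [([319.0, 202.0], 0.9, [0.5955, -0.1041])]
hook [([79.0, 224.0], 0.76, [0.5532, 0.0707]), ([315.0, 201.0], 0.22, [0.6223, -0.0912]), ([474.0, 331.0], 0.15, [0.5521, -0.2538])]
post []
crown [([316.0, 240.0], 0.84, [0.594, -0.1009]), ([188.0, 174.0], 0.71, [0.6155, -0.0019])]
dish [([315.0, 194.0], 0.91, [0.5969, -0.0989]), ([470.0, 140.0], 0.49, [0.7004, -0.2354])]
stand [([187.0, 174.0], 0.92, [0.5501, 0.068]), ([82.0, 297.0], 0.79, [0.2978, 0.2023]), ([282.0, 331.0], 0.62, [0.3334, -0.1237])]
```

View pics/w5.png

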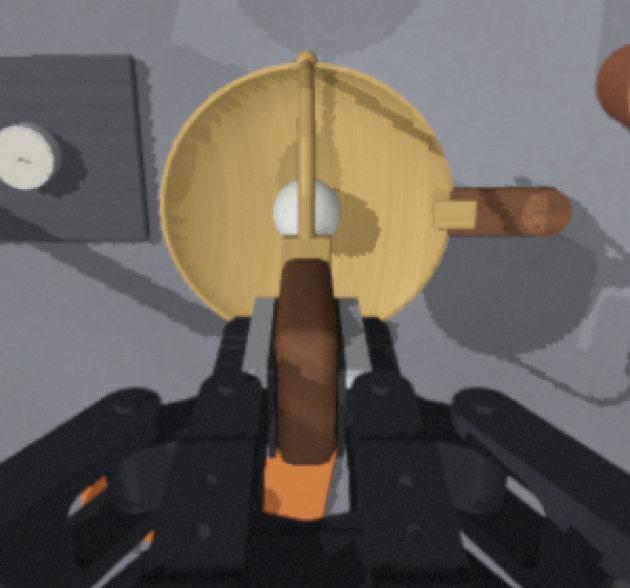

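The dish is 176 mm clear, the ball is centred at (306,210), and nothing has slipped. Now I turn about the tool axis by -72.8°.

Request:
apply_moves(commands=[[[0,0,-0.5,0,0,0,5],[0,0,-1,0,0,0,5],[0,0,-1.5,0,0,0,5],[0,0,-2,0,0,0,5],[0,0,-2.5,0,0,0,5],[0,0,-3,0,0,0,5],[0,0,-3.5,0,0,0,5],[0,0,-4,0,0,0,5]]])

```text
time: 17.15
position: [0.6064, -0.097, 0.251]
orientation: [0.953, 0.304, 0.0, 0.0]
ft_force: [0.5, 0.3, -1.8]
grip_width: 0.0128
grasp_force: 59.6
```

Request:
apply_moves(commands=[[[0,0,-4,0,0,0,5],[0,0,-4,0,0,0,5],[0,0,-4,0,0,0,5],[0,0,-4,0,0,0,5],[0,0,-4,0,0,0,5],[0,0,-4,0,0,0,5],[0,0,-4,0,0,0,5],[0,0,-4,0,0,0,5]]])

```text
time: 18.15
position: [0.6064, -0.0971, 0.251]
orientation: [0.832, 0.555, 0.0, 0.0]
ft_force: [-0.5, -0.5, -2.9]
grip_width: 0.0132
grasp_force: 59.6
```

Request:
apply_moves(commands=[[[0,0,-4,0,0,0,5],[0,0,-4,0,0,0,5],[0,0,-3.5,0,0,0,5],[0,0,-3,0,0,0,5],[0,0,-2.5,0,0,0,5],[0,0,-2,0,0,0,5],[0,0,-1.5,0,0,0,5],[0,0,-1,0,0,0,5]]])

```text
time: 19.15
position: [0.6064, -0.097, 0.251]
orientation: [0.714, 0.7, 0.0, -0.0]
ft_force: [-0.4, -0.2, -2.0]
grip_width: 0.0134
grasp_force: 59.6
```

Request:
apply_moves(commands=[[[0,0,-0.8,0,0,0,5],[0,0,-0.4,0,0,0,5],[0,0,0,0,0,0,5],[0,0,0,0,0,0,5],[0,0,0,0,0,0,5],[0,0,0,0,0,0,5],[0,0,0,0,0,0,5],[0,0,0,0,0,0,5]]])

```text
time: 20.15
position: [0.6064, -0.097, 0.251]
orientation: [0.707, 0.707, 0.0, 0.0]
ft_force: [0.2, -0.3, -2.2]
grip_width: 0.0132
grasp_force: 59.6
```

```bash
python3 look.py; python3 - <<'E'
from h import *
import glob,os
f=max(glob.glob('pics/w_*.png'),key=os.path.getmtime)
a=cv2.imread(f)[100:380,170:470]; b=ctrl.camera('top')[130:270,230:380,::-1]
c=np.hstack([cv2.resize(a,(428,400)),cv2.resize(b,(370,345))[:345] if 0 else cv2.resize(b,(370,400))])
cv2.imwrite('pics/w6.png',c)
for l in('dish_middle','ball_center','ear'):print(l,[(np.round(r['pixel']).tolist(),atz('top',r['pixel'],.128).round(3)) for r in ctrl.pinpoint('top',l)][:2])
E
```

```text
20.15 [ 0.6064 -0.097   0.251 ] [0.7075 0.7068 0.     0.    ] 0.013244587303661117 [ 0.6   0.39 -0.63  1.66  0.24  1.17 -0.1 ]
cam [ 0.606 -0.017  0.375] [ 0.   -0.31 -0.95]
grip [([311.0, 275.0], 0.62, [0.6034, -0.117])]
ear [([429.0, 201.0], 0.63, [0.7242, -0.1085]), ([316.0, 242.0], 0.51, [0.6075, -0.1553])]
dish_middle [([315.0, 202.0], 0.57, [0.6058, -0.1085])]
ball_center [([317.0, 203.0], 0.86, [0.6078, -0.1098])]
hook []
post []
crown [([316.0, 245.0], 0.74, [0.6069, -0.1138])]
dish [([313.0, 194.0], 0.86, [0.604, -0.1061])]
stand [([120.0, 189.0], 0.8, [0.3344, -0.123]), ([318.0, 204.0], 0.7, [0.6102, -0.144]), ([270.0, 35.0], 0.65, [0.553, 0.0659])]
dish_middle [([349.0, 181.0], array([ 0.604, -0.103,  0.128]))]
ball_center [([352.0, 183.0], array([ 0.598, -0.111,  0.128]))]
ear []
```

View pics/w6.png

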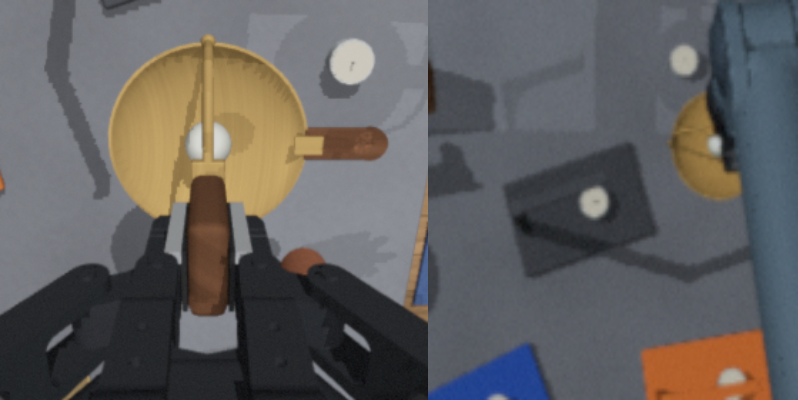

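The ear, at (345,143) in the wrist view, points to +x. The ball is in the middle at (208,143), and the stand and tealight are untouched. One short rest, then I hand in.

Request:
apply_moves(commands=[[[0,0,0,0,0,0,5],[0,0,0,0,0,0,5],[0,0,0,0,0,0,5],[0,0,0,0,0,0,5],[0,0,0,0,0,0,5],[0,0,0,0,0,0,5],[0,0,0,0,0,0,5],[0,0,0,0,0,0,5]]])

```text
time: 21.85
position: [0.6064, -0.0969, 0.251]
orientation: [0.707, 0.707, 0.0, -0.0]
ft_force: [0.3, -0.8, -3.5]
grip_width: 0.0132
grasp_force: 59.6
```

```bash
python3 -c "
from station import ctrl
print(ctrl.finish_job())"
```

```text
the job is handed in; nothing more can be done
None
```

The dish is off the hook, held level and still about 176 mm clear of the stand, with its ear pointing straight out to the room and the ball in the middle; I've handed the job in, and no verdict came back.

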